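Stamp a hatchet-knife blank and hold it up for inspection

ROBOT

A 6-joint arm with a two-finger parallel gripper is mounted at the origin on the work surface. World frame = base frame: x ahead of the robot, y to its left, z up, the work surface at z = 0. Lengths are in m, angles in rad, forces in N, time in s.
With the tool pointing down it reaches from about 0.35 to 0.775 m from the base axis. Payload 7.3 kg.
Tool frame: the origin (TCP) lies on the mounting face of the last link; the fingertips stand 178 mm ahead of it and the grasp point (between the pads) lies 159 mm ahead of it (robot.tcp_to_tips is the distance from the TCP to the fingertips, in m); z points along the fingers, y is the direction in which the jaws open and shut (so a half turn about z gives the same grasp; the last joint's range is limited). The gripper opens to 92 mm and grips with 3 to 60 N. Pads are 19 mm wide; open, the fingers measure 130 mm over their backs; the gripper's body (75 mm by 190 mm) begins 47 mm behind the grasp point.
Start: joints at [1.12, 0.342, 1.524, -0, 1.275, -0.146], TCP at [0.158, 0.501, 0.405] pointing down, gripper open.
Joint ranges: [-2.53, 2.53], [-0.77, 2.02], [0.04, 2.7], [-1, 4.14], [0.28, 2.66], [-3.11, 3.11]. Speed limits (rad/s): [2.57, 2.57, 3.14, 3.14, 3.14, 3.14].

INTERFACE

Orientations are given as [roll, pitch, yaw] about the fixed x, y, z axes, in that order (R = Rz(yaw) Ry(pitch) Rx(roll)).
In Python, from cell import robot, viewer gives the robot as it stands.
- The arm moves only by the shell command python3 -m creep 'ROWS' [OPENING] [FORCE]. ROWS is JSON, a list that holds one entry, the list of rows, each a list of 6 numbers: the shift along the world's x, y, z in mm, then the turn, a rotation vector about the world's x, y, z in degrees. A call has 1 to 5 rows; each row shifts and turns the pose as measured when the row begins; what a row does not reach is not made up. A row lasts 1/12 s, in which the tool goes at most 41.7 mm and 7.16 degrees, less where a joint would pass 70% of its speed; a pose out of reach is approached as far as the arm can. A call with a gripper value outside its range is refused whole. OPENING is the closure, from -1 (fully open) to 1 (shut), set as the call begins (- or left out, the last holds). The fingers move at their own pace and stop on an object; FORCE is the grip in N (left out, the last holds). Time passes only in rows, so rows that do not move let the fingers close. It gives the time, the measured TCP pose, the force and the opening at its end, in the units of the state.
- robot.observe(): the state, without advancing time (a new reading comes with each control period).
- viewer.read_camera(name): name is "scene" or "top" or "wrist"; returns the picture (400x640x3 uint8, blue, green, red); there is no depth.
- viewer.camera_model(name): a dict with "fx", "fy", "cx", "cy" (pixels), "pose" (4x4, takes a point from camera to world coordinates); the wrist camera has in their place "mount" (4x4, takes a point from camera to tool coordinates, whose origin is the TCP and whose axes are the flange's). Camera axes: x right, y up, looking along -z (the intrinsics and any distortion apply to the point x, -y, -z); pixel columns grow to the right and rows downward; lengths in m; the calibration is good to about 2 mm. A picture is of the moment at which its call begins: read the wrist's pose just before it. camera_model takes no time and is no camera call.
- robot.hand_in(): hands the job in, once; it reports no verdict.
The state is a dict: "time": time; "qpos": joint angles; "qvel": joint speeds; "joint_efforts": joint torques, N m; "tool_pos": TCP position; "tool_rot": TCP orientation; "contact_force": force on the tool from outside, world axes, zero at the start; "torque": the same for the moment, N m; "opening": finger opening in m.
Only numpy, scipy, OpenCV 4.12 (cv2) and the standard library are available. Lean on these libraries where they do the work, as an engineer would, in place of code of your own. Each camera call takes 0.05 s, during which the arm holds its last target. There are 200 camera calls.

TASK

Use the mallet to drive the sprung maker's stamp of the stamping jig firmly down onto the tang of the blank, with the mallet and never with the fingers, then set the mallet down on the bench. Draw the blank out of the jig through its open mouth, raise it so that its middle is at least 20 cm above the bench and tip it to a slope of about 45 degrees, tang end uppermost and marked face upward, as for looking at the mark. Finish while still holding it there, still, and leave the whetstone, the billet and the finished knife where they lie.

Things in the scene. Friction and masses are not known exactly. Their poses are not given: they have to be found in the camera images.
- jig: Stamping jig fixed to the bench. Origin on the bench under the stamp's axis; z up; x into the jig: the open mouth faces its -x, roughly towards the robot. Green base plate 12 mm high, x -45 to 55 mm, 116 mm wide, with a 36 mm wide tongue of that height on to x = -165 mm. Steel anvil block with bridge: x -30 to 35 mm, 64 mm wide, 98 mm high.
- jig_mouth (a point): Middle of the sill of the jig's mouth, at x = -30, z = 50 mm in the jig's frame. From here a channel 25 mm wide and 18 mm high (z 50 to 68 mm) runs along the jig's x to an end stop at x = 27 mm; the tang lies in it.
- jig_rest (a point): Middle of the top of the slim work rest under the blade, at x = -140, z = 50 mm in the jig's frame: 14 mm along x, 16 mm wide, standing on the tongue.
- stamp: Sprung stamp sliding vertically in the bridge. Origin at the centre of its struck face, a brass head 28 mm in diameter, 130 mm above the bench when up; axes as the jig's. It goes down 8 mm until its tip meets the tang, against a spring of 2.5 N at the top and 6 N at 8 mm, and springs back when let go. A total push of about 12 to 20 N marks well.
- blank: Dark steel hatchet-knife blank, 0.3 kg, 6 mm thick, lying flat, underside 50 mm above the bench. Origin under its balance point; x towards the tang, z out of the face to be marked (blue patch on the tang). Blade 42 mm wide, x -86 to 44 mm (corner clipped before -65); tang 20 mm wide, x 44 to 114 mm. Lies along the jig's x, origin at -90 to -95 mm there; out of the mouth after 55 mm of draw.
- mallet: Mallet, 0.42 kg, standing by itself on one flat face on the bench, handle level. Origin at the centre of the lower face; z up along the head, x away from the handle. Head 40 mm across (42 mm band), 66 mm long; wooden handle 16 mm wide, 22 mm high, its axis 33 mm above the lower face, out to x = -168 mm (red end). Balance point at x = -7 mm.
- mallet_head (a point): Centre of the mallet's head, 33 mm above its lower face.
- whetstone: Bystander: pale whetstone on a wooden base, 75 x 120 x 44 mm; origin under its centre.
- billet: Bystander: dark steel billet 130 x 28 x 18 mm; origin under its centre, long along x.
- knife: Bystander: finished bright knife lying flat, 5 mm thick, 36 mm wide; blade from x = -95 to 55 mm, dark tang 16 mm wide from 55 to 135 mm.
Mind the look-alikes: they are no part of the job. Several things have the shape of the blank; the one meant has the colours described above.

How it is judged:
On the way, in this order (a step that is already met when the one before it is completed fails the run):
1. the stamp is driven down onto the tang by the mallet (z of stamp in the frame of jig below 0.1238 m and contact force between mallet and stamp above 5 N and contact force between stamp and blank above 4 N and contact force between the fingers and stamp below 0.1 N), for 0.02 s.
2. the blank is drawn out of the jig's mouth by the gripper (x of blank in the frame of jig below -0.145 m and contact force between the fingers and blank above 2 N), for 0.1 s.
At the end, for the whole second after the job is handed in: Blank held still in the fingers, touching nothing else, origin over 190 mm high, long axis 30-60 deg above level, tang end up, marked face within 65 deg of up; mallet let go, at rest on the bench (head centre under 40 mm); whetstone, billet and knife moved under 30 mm (height (world z) of blank above 0.19 m and angle between blank's own x axis and vertical between 0.52 and 1.05 rad and angle between blank's own z axis and vertical below 1.15 rad and contact force between the fingers and blank above 2 N and contact force between blank and jig below 0.1 N and contact force between each of blank, the arm and mallet below 0.1 N and linear speed of blank below 0.03 m/s and height (world z) of mallet_head below 0.04 m and linear speed of mallet below 0.02 m/s and distance of each of whetstone, billet, knife from where it was at the start of the episode below 0.03 m); the arm keeps its last pose, push and grip.
It fails at once if the fingers push the stamp (contact force between the fingers and stamp above 2 N).
It fails at once if a bystander is disturbed (distance of any of whetstone, billet, knife from where it was at the start of the episode above 0.03 m).
It also fails if it takes over 62 s, if anything falls off the work surface, if the arm or the gripper's body presses on something with over 40 N, if the wrist force passes 120 N, or if a joint passes its speed limit or range.

## Working session

There is one attempt and no reset: what is moved stays moved. The work goes in short steps, Python scripts to look and compute and a shell command to move; the robot and the scene stay as the last step left them, time stands still between calls to the robot, and variables do not carry over. Pictures are saved under pics/ and viewed, about 8 in all and at most 12, crops included, and the job is handed in when it is done.

```bash
mkdir -p pics; ls; cat > h.py <<'E'
import numpy as np, cv2
from cell import robot, viewer
from scipy.spatial.transform import Rotation as R
def snap(n,f):
    im=viewer.read_camera(n); cv2.imwrite('pics/'+f,im); return im
def ray(m,u,v,z):
    "pixel -> world point at height z"
    d=np.array([(u-m['cx'])/m['fx'],-(v-m['cy'])/m['fy'],-1]); P=np.array(m['pose'])
    d=P[:3,:3]@d; o=P[:3,3]; return o+d*(z-o[2])/d[2]
def pix(m,p):
    P=np.array(m['pose']); q=P[:3,:3].T@(np.array(p)-P[:3,3])
    return m['cx']+m['fx']*q[0]/-q[2], m['cy']-m['fy']*q[1]/-q[2]
E
python3 - <<'E'
from h import *
for n in('top','scene'):
    m=viewer.camera_model(n);print(m); snap(n,n+'0.png')
m=viewer.camera_model('wrist');print(m);print(robot.observe())
E
```

```text
pics
{'fx': 388.4923412968243, 'fy': 388.4923412968243, 'cx': 320.0002036805904, 'cy': 202.78195143508765, 'pose': array([[-1.96657843e-03,  9.90697768e-01, -1.36066397e-01,
         3.96565062e-01],
       [-9.99974469e-01, -1.01349572e-03,  7.07346045e-03,
         4.83947108e-03],
       [ 6.86975877e-03,  1.36076833e-01,  9.90674468e-01,
         1.09843244e+00],
       [ 0.00000000e+00,  0.00000000e+00,  0.00000000e+00,
         1.00000000e+00]])}
{'fx': 508.9236108265835, 'fy': 508.9236108265835, 'cx': 323.7094585056744, 'cy': 205.8815400095735, 'pose': array([[-0.418114  , -0.62301573,  0.66108402,  1.43847118],
       [ 0.90819531, -0.27145574,  0.31857975,  0.41937186],
       [-0.01902515,  0.73359607,  0.67931941,  1.03031762],
       [ 0.        ,  0.        ,  0.        ,  1.        ]])}
{'fx': 337.7451247477359, 'fy': 337.7451247477359, 'cx': 310.649348623493, 'cy': 201.78753220112944, 'mount': array([[-6.03424701e-04,  9.50456595e-01,  3.10856715e-01,
         8.46958345e-02],
       [ 9.99999810e-01,  6.12885342e-04,  6.72453601e-05,
        -9.32991554e-04],
       [-1.26605728e-04,  3.10856696e-01, -9.50456784e-01,
         2.11216556e-02],
       [ 0.00000000e+00,  0.00000000e+00,  0.00000000e+00,
         1.00000000e+00]])}
{'time': 0.1, 'qpos': array([ 1.11999473e+00,  3.42642554e-01,  1.52493240e+00, -1.68027312e-05,
        1.27540782e+00, -1.45996956e-01]), 'qvel': array([ 0.00032616, -0.00361752, -0.00270172,  0.00113983,  0.00123856,
       -0.00016006]), 'joint_efforts': array([ 2.62125206e-03, -4.32011998e+01, -2.44695622e+01,  7.21560745e-02,
        5.26500132e-02, -6.22487005e-05]), 'tool_pos': array([0.15747976, 0.50069176, 0.40411593]), 'tool_rot': array([-3.14021499e+00, -1.86335741e-04,  2.83679279e+00]), 'contact_force': array([ 0.0089018 , -0.16212269, -0.50649925]), 'torque': array([-0.01280243,  0.00854129, -0.00470657]), 'opening': 0.09169704892782331}
```

View pics/top0.png

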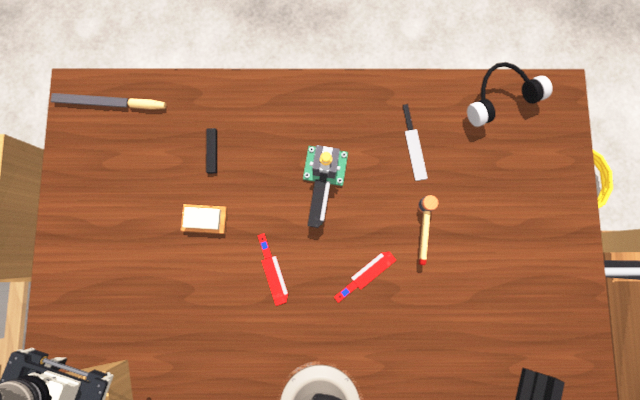

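View pics/scene0.png

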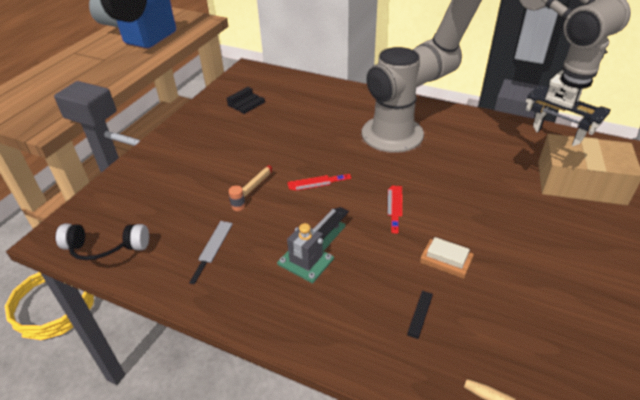

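The top view shows the dark blank in the jig at about (319,200) and the brass stamp at (326,157). The mallet's head is at (429,203) and its red end at (423,262). Pixels of similar shapes:
- red pieces with blue patches at (273,270) and (365,277)
- bright knife at (415,150)
- billet at (211,150)

Only the dark piece in the jig fits the description. I'll confirm that in one crop.

```bash
python3 - <<'E'
from h import *
a=cv2.imread('pics/top0.png')[135:275,290:450]; cv2.imwrite('pics/c1.png',cv2.resize(a,None,fx=4,fy=4,interpolation=cv2.INTER_CUBIC))
b=cv2.imread('pics/scene0.png')[155:285,220:360]; cv2.imwrite('pics/c2.png',cv2.resize(b,None,fx=4,fy=4,interpolation=cv2.INTER_CUBIC))
E
```

```text
(no output)
```

View pics/c1.png

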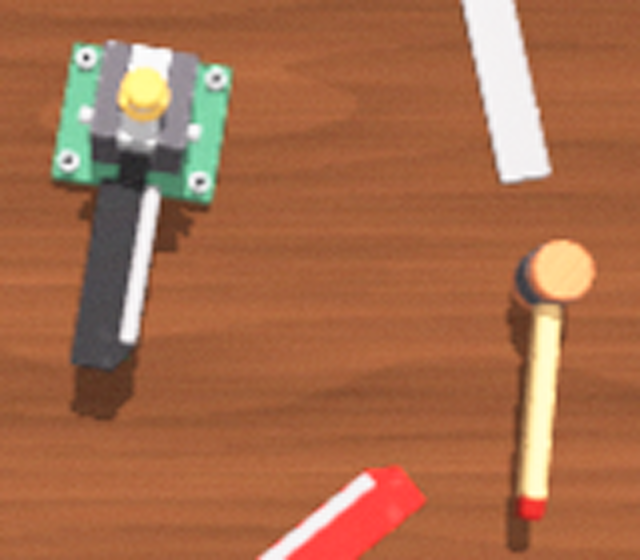

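View pics/c2.png

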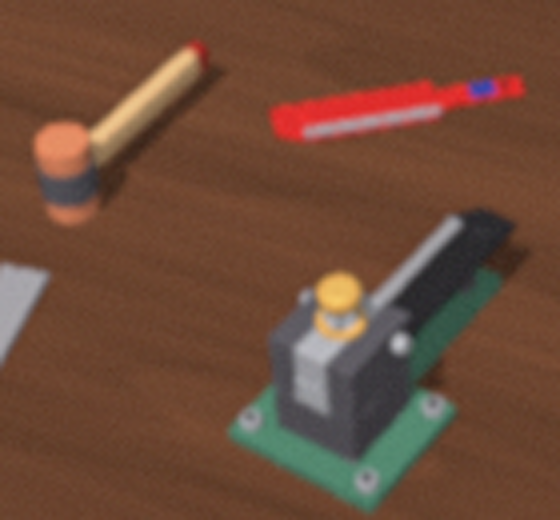

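```bash
python3 - <<'E'
from h import *
t=viewer.camera_model('top'); s=viewer.camera_model('scene')
T=lambda x,y,z: ray(t,290+(x-1.5)/4,135+(y-1.5)/4,z)
S=lambda x,y,z: ray(s,220+(x-1.5)/4,155+(y-1.5)/4,z)
c=[T(x,y,.012) for x,y in((75,44),(231,67),(212,204),(53,180))]
loc=np.array([[55,58],[55,-58],[-45,-58],[-45,58]])/1e3
c=np.array(c)[:,:2]; A=c-c.mean(0); B=loc-loc.mean(0)
yaw=np.arctan2((B[:,0]*A[:,1]-B[:,1]*A[:,0]).sum(),(A*B).sum())
Rm=np.array([[np.cos(yaw),-np.sin(yaw)],[np.sin(yaw),np.cos(yaw)]])
o=c.mean(0)-Rm@loc.mean(0)
print('jig',o,np.degrees(yaw),'res mm',(c-(loc@Rm.T+o))*1e3)
print('stamp top',T(145,92,.13),'scene',S(340,288,.13))
print('mallet top',T(562,270,.066),'scene',S(65,142,.066))
a=T(545,310,.044);b=T(531,516,.044);print('handle',a,b,np.degrees(np.arctan2(*(a-b)[[1,0]])),'scene end',S(202,48,.044))
print('blank end L/R',T(75,362,.056),T(109,366,.056),'tang root',T(97,180,.056),T(160,190,.056), 'corner clip', T(131,343,.056))
print('blank scene end',S(513,225,.056),S(470,208,.056))
print('scene base corners',S(230,432,.012),S(370,510,.012), 'pred', o+Rm@[.055,-.058], o+Rm@[.055,.058])
E
```

```text
jig [ 0.64861446 -0.01758245] -8.643321596994896 res mm [[ 0.29616939 -1.25094278]
 [ 0.69235027  1.23127069]
 [-0.48665682  0.86250178]
 [-0.50186284 -0.84282969]]
stamp top [ 0.64612794 -0.01732875  0.13      ] scene [ 0.65060748 -0.01467274  0.13      ]
mallet top [ 0.53984668 -0.29860889  0.066     ] scene [ 0.54074001 -0.29462039  0.066     ]
handle [ 0.515291   -0.29230257  0.044     ] [ 0.37609777 -0.27743437  0.044     ] -6.097044212629414 scene end [ 0.38162127 -0.2720548   0.044     ]
blank end L/R [0.47917844 0.02875041 0.056     ] [0.47645577 0.0059161  0.056     ] tang root [0.6035832  0.01399677 0.056     ] [ 0.59661407 -0.02898151  0.056     ] corner clip [ 0.49193034 -0.00890241  0.056     ]
blank scene end [0.48200654 0.03272955 0.056     ] [ 0.47802934 -0.00167216  0.056     ]
scene base corners [ 0.69643212 -0.07873617  0.012     ] [0.71780146 0.0339018  0.012     ] pred [ 0.69427342 -0.08318931] [0.71170624 0.03149328]
```

The crops confirm it: the dark, unpainted blank sits in the jig, and the red pieces are decoys.
- **Jig:** about (0.649,-0.017), yaw about -8.7°.
- **Mallet head:** (0.540,-0.297), yaw about -6°.
- **Blank:** its origin is at about -92 mm in the jig frame, as expected.

I'll grip the mallet by the head from above, so the press is in line with the fingers.

```bash

python3 -m creep '[[[29,-30,0,0,0,1.5],[29,-30,0,0,0,1.5],[29,-30,0,0,0,1.5],[29,-30,0,0,0,1.5],[29,-30,0,0,0,1.5]]]' -1
python3 -m creep '[[[29,-30,0,0,0,1],[29,-30,0,0,0,1],[29,-30,0,0,0,1],[29,-30,0,0,0,1],[29,-30,0,0,0,0]]]'
python3 -m creep '[[[7,-40,0,0,0,0],[7,-40,0,0,0,0],[7,-40,0,0,0,0],[7,-40,0,0,0,0],[7,-40,0,0,0,0]]]'
python3 -m creep '[[[7,-40,0,0,0,0],[7,-40,0,0,0,0],[7,-40,0,0,0,0],[7,-40,0,0,0,0],[7,-40,0,0,0,0]]]'
```

```text
time: 0.52
tool_pos: [0.2993, 0.351, 0.4018]
tool_rot: [-3.139, -0.004, 2.987]
contact_force: [0.5, 0.3, -0.7]
opening: 0.0921
time: 0.93
tool_pos: [0.4422, 0.1989, 0.401]
tool_rot: [-3.138, -0.006, 3.063]
contact_force: [0.4, -0.0, -0.3]
opening: 0.0917
time: 1.35
tool_pos: [0.4802, -0.0058, 0.399]
tool_rot: [-3.139, -0.007, 3.064]
contact_force: [-0.1, -0.9, -0.1]
opening: 0.092
time: 1.77
tool_pos: [0.5134, -0.2116, 0.3977]
tool_rot: [-3.14, -0.01, 3.063]
contact_force: [-0.2, 0.0, 0.1]
opening: 0.0921
```

```bash

python3 -m creep '[[[13,-40,-20,0,-0.6,-1.5],[13,-40,-20,0,0,0],[0,-5,-30,0,0,0],[0,0,-5,0,0,0],[0,0,0,0,0,0]]]'
python3 - <<'E'
from h import *
st=robot.observe(); im=snap('wrist','w1.png'); print(st['tool_pos'],st['tool_rot'],st['qpos'])
m=viewer.camera_model('wrist'); T=np.eye(4);T[:3,:3]=R.from_euler('xyz',st['tool_rot']).as_matrix();T[:3,3]=st['tool_pos']
m['pose']=T@np.array(m['mount'])
for p in([.540,-.297,.066],[.373,-.279,.044],[.540,-.297,0]): print(pix(m,p))
np.save('w1.npy',m['pose'])
E
```

```text
time: 2.18
tool_pos: [0.5352, -0.2979, 0.3239]
tool_rot: [-3.139, 0.002, 3.025]
contact_force: [-0.6, -0.1, 0.4]
opening: 0.0917
[ 0.53522078 -0.29786464  0.32392635] [-3.13911262e+00  2.46742414e-03  3.02541788e+00] [-6.32679748e-01  5.69036652e-01  1.38576803e+00 -1.01306007e-03
  1.18341785e+00 -2.08691713e+00]
(np.float64(314.659327291999), np.float64(216.30109503595816))
(np.float64(312.9010033634287), np.float64(-35.92260544452856))
(np.float64(314.0369766265297), np.float64(191.2791520122812))
```

View pics/w1.png

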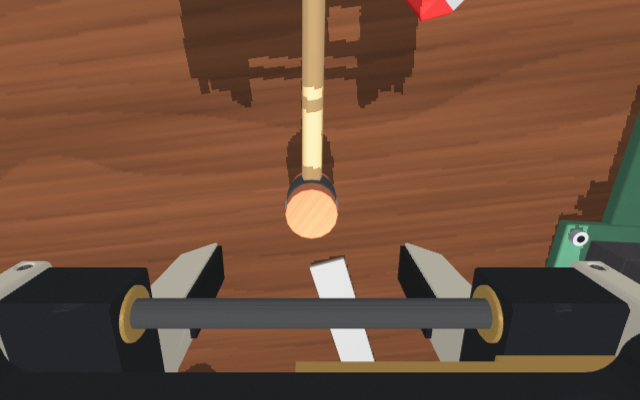

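The picture shows the mallet's top face at (311,213), within about 3 px of the prediction, and the handle in line with the jaws. I'll descend and grip.

```bash

python3 -m creep '[[[3,-1,-30,0,0,0],[0,0,-30,0,0,0],[0,0,-30,0,0,0],[0,0,-20,0,0,0],[0,0,-7,0,0,0]]]' -1
python3 -m creep '[[[0,0,0,0,0,0],[0,0,0,0,0,0],[0,0,0,0,0,0],[0,0,0,0,0,0],[0,0,0,0,0,0]]]' 1 60
python3 -m creep '[[[0,0,0,0,0,0],[0,0,0,0,0,0],[0,0,0,0,0,0],[0,0,0,0,0,0],[0,0,0,0,0,0]]]'
```

```text
time: 2.65
tool_pos: [0.541, -0.2931, 0.2155]
tool_rot: [-3.132, 0.017, 3.033]
contact_force: [0.0, 0.0, -0.6]
opening: 0.0913
time: 3.07
tool_pos: [0.5432, -0.2908, 0.2225]
tool_rot: [-3.129, 0.023, 3.037]
contact_force: [-0.8, 0.2, 0.2]
opening: 0.0627
time: 3.48
tool_pos: [0.5438, -0.2921, 0.2261]
tool_rot: [-3.124, 0.029, 3.037]
contact_force: [0.8, 0.7, -1.3]
opening: 0.038
```

The hold drifts upward by about 1 mm per row, so the grip ended up high on the head. I'll open, correct and regrip lower.

```bash

python3 -m creep '[[[0,0,-1,0,0,0],[0,0,-1,0,0,0],[0,0,-1,0,0,0],[0,0,-1,0,0,0]]]' -1
python3 -m creep '[[[-3,-4,-8,1,1.6,0],[-2,-2,-8,0,0,0],[0,0,-4,0,0,0]]]'
```

```text
time: 3.82
tool_pos: [0.5437, -0.292, 0.2215]
tool_rot: [-3.126, 0.029, 3.037]
contact_force: [-0.5, 0.1, -0.9]
opening: 0.0604
time: 4.07
tool_pos: [0.5382, -0.2981, 0.2]
tool_rot: [3.142, -0.004, 3.037]
contact_force: [-0.8, 0.0, -0.3]
opening: 0.0804
```

```bash
python3 - <<'E'
from h import *
st=robot.observe(); print(st['tool_pos'],st['tool_rot'],st['opening'],st['contact_force'])
st=robot.observe(); im=snap('wrist','w2.png'); print(st['tool_pos'])
E
```

```text
[ 0.53824935 -0.29812983  0.19995003] [ 3.14151931 -0.00426375  3.03714774] 0.0804436338379105 [-0.75592802  0.02336129 -0.29536809]
[ 0.53824935 -0.29812983  0.19995003]
```

View pics/w2.png

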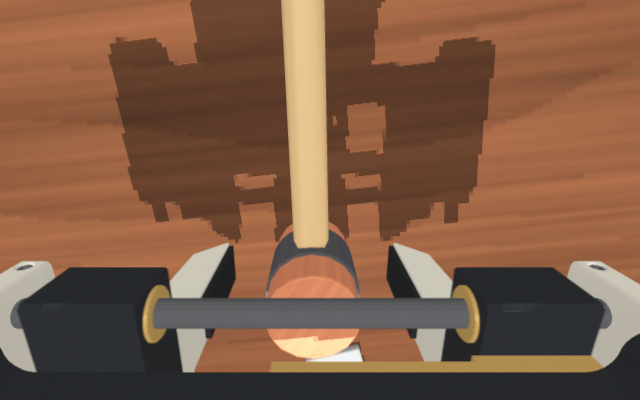

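The mallet is upright and centred between the fingers (head at about (313,310)). I'll close now.

```bash

python3 -m creep '[[[0,0,0,0,0,0],[0,0,0,0,0,0],[0,0,0,0,0,0],[0,0,0,0,0,0],[0,0,0,0,0,0]]]' 1 60
python3 -m creep '[[[0,0,-1,0,0,0],[0,0,-1,0,0,0],[0,0,0,0,0,0],[0,0,0,0,0,0]]]'
```

```text
time: 4.53
tool_pos: [0.5379, -0.2979, 0.198]
tool_rot: [3.14, -0.007, 3.037]
contact_force: [-0.5, 0.9, -0.1]
opening: 0.0602
time: 4.87
tool_pos: [0.5381, -0.2978, 0.1966]
tool_rot: [3.14, -0.006, 3.037]
contact_force: [0.7, -0.2, 0.5]
opening: 0.0392
```

```bash

python3 -m creep '[[[0,0,15,0,0,0],[0,0,35,0,0,0],[0,0,40,0,0,0],[0,0,40,0,0,0],[0,0,40,0,0,0]]]'
python3 -m creep '[[[13,33,5,0,0,0],[14,35,5,0,0,0],[14,35,0,0,0,0],[14,35,0,0,0,0],[14,35,0,0,0,0]]]'
python3 -m creep '[[[14,35,0,0,0,0],[13,35,0,0,0,0],[10,25,0,0,0,0],[3,10,0,0,0,0],[0,0,0,0,0,0]]]'
```

```text
time: 5.28
tool_pos: [0.534, -0.2949, 0.3575]
tool_rot: [3.124, -0.033, 3.037]
contact_force: [1.0, -0.3, -3.6]
opening: 0.0393
time: 5.7
tool_pos: [0.6022, -0.1244, 0.3782]
tool_rot: [3.135, -0.019, 3.023]
contact_force: [0.8, -0.3, -3.9]
opening: 0.0395
time: 6.12
tool_pos: [0.6438, -0.0059, 0.3742]
tool_rot: [3.132, -0.026, 3.031]
contact_force: [0.1, 0.1, -3.9]
opening: 0.0395
```

```bash

python3 -m creep '[[[4,-9,-15,-0.5,-1.5,0],[0,0,-13,0,0,0],[0,0,0,0,0,0]]]'
python3 - <<'E'
from h import *
st=robot.observe(); print(st['tool_pos'],st['tool_rot'])
a=snap('top','t3.png')[100:240,260:400]; b=snap('scene','s3.png')[130:270,240:380]
cv2.imwrite('pics/c3.png',cv2.resize(np.hstack([a,b]),None,fx=2.8,fy=4,interpolation=cv2.INTER_CUBIC))
E
```

```text
time: 6.37
tool_pos: [0.6471, -0.0161, 0.3442]
tool_rot: [3.14, -0.0, 3.033]
contact_force: [-0.3, 0.7, -4.2]
opening: 0.0394
[ 0.64714054 -0.01608471  0.34419001] [ 3.13959073e+00 -2.65914383e-04  3.03291419e+00]
```

View pics/c3.png

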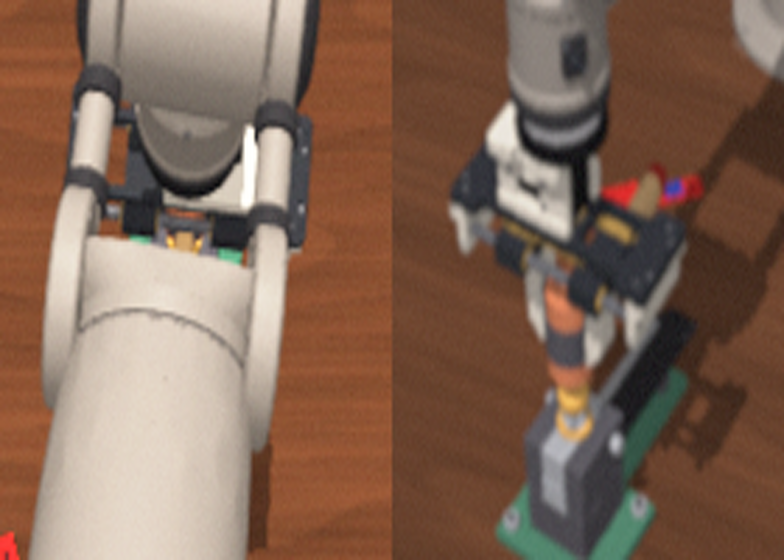

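The mallet hangs in line above the stamp, its lower face at about (568,385) and the brass head at (574,395). I'll press in small steps and watch the force.

```bash

python3 -m creep '[[[0,0,-8,0,0,0],[0,0,-5,0,0,0]]]'
python3 -m creep '[[[0,0,-3,0,0,0]]]'
python3 -m creep '[[[0,0,-3,0,0,0]]]'
python3 -m creep '[[[0,0,-3,0,0,0]]]'
python3 -m creep '[[[0,0,-2,0,0,0]]]'
```

```text
time: 6.63
tool_pos: [0.6478, -0.0182, 0.3354]
tool_rot: [3.14, 0.007, 3.03]
contact_force: [-0.4, 0.1, -4.6]
opening: 0.0393
time: 6.72
tool_pos: [0.6477, -0.0187, 0.3323]
tool_rot: [3.14, 0.007, 3.03]
contact_force: [0.4, -0.3, -3.1]
opening: 0.0394
time: 6.8
tool_pos: [0.6476, -0.0191, 0.3292]
tool_rot: [3.14, 0.007, 3.029]
contact_force: [-0.1, 0.0, -4.0]
opening: 0.0394
time: 6.88
tool_pos: [0.6476, -0.0192, 0.3261]
tool_rot: [3.14, 0.008, 3.029]
contact_force: [-0.6, 1.5, -1.1]
opening: 0.0393
time: 6.97
tool_pos: [0.6476, -0.0192, 0.3241]
tool_rot: [3.14, 0.008, 3.029]
contact_force: [-1.6, 1.3, -0.5]
opening: 0.0395
```

```bash

python3 -m creep '[[[0,0,-2,0,0,0],[0,0,-2,0,0,0]]]'
python3 -m creep '[[[0,0,-1.5,0,0,0]]]'
python3 -m creep '[[[0,0,-1,0,0,0]]]'
```

```text
time: 7.13
tool_pos: [0.6475, -0.0192, 0.3209]
tool_rot: [3.141, 0.009, 3.029]
contact_force: [-2.3, -0.4, 0.7]
opening: 0.0394
time: 7.22
tool_pos: [0.6474, -0.0191, 0.3198]
tool_rot: [3.141, 0.009, 3.029]
contact_force: [-2.7, 0.2, 2.3]
opening: 0.0392
time: 7.3
tool_pos: [0.6474, -0.0191, 0.3191]
tool_rot: [3.141, 0.009, 3.029]
contact_force: [-2.8, 0.1, 1.3]
opening: 0.0394
```

```bash

python3 -m creep '[[[0,0,-1.5,0,0,0]]]'
python3 -m creep '[[[0,0,-2,0,0,0]]]'
python3 -m creep '[[[0,0,-2,0,0,0]]]'
```

```text
time: 7.38
tool_pos: [0.6474, -0.0191, 0.3185]
tool_rot: [3.141, 0.01, 3.03]
contact_force: [-6.2, 0.1, 13.6]
opening: 0.039
time: 7.47
tool_pos: [0.6472, -0.019, 0.3184]
tool_rot: [3.141, 0.011, 3.03]
contact_force: [-8.4, 0.6, 18.2]
opening: 0.0394
time: 7.55
tool_pos: [0.647, -0.0189, 0.3185]
tool_rot: [3.142, 0.013, 3.03]
contact_force: [-5.9, -0.5, 12.1]
opening: 0.039
```

The mark was driven with about 16–22 N, the stamp held at its stop for several rows. Now I'll lift the mallet and take it back.

```bash

python3 -m creep '[[[0,0,20,0,0.7,0],[0,0,25,0,0,0],[-13,-35,0,0,0,0],[-14,-35,0,0,0,0],[-14,-35,0,0,0,0]]]'
python3 -m creep '[[[-14,-35,-5,0,0,0],[-14,-35,0,0,0,0],[-14,-35,0,0,0,0],[-14,-35,0,0,0,0],[-12,-30,0,0,0,0]]]'
```

```text
time: 7.97
tool_pos: [0.6072, -0.1187, 0.364]
tool_rot: [3.14, 0.004, 3.042]
contact_force: [0.8, -0.8, -3.4]
opening: 0.0393
time: 8.38
tool_pos: [0.5354, -0.2956, 0.3568]
tool_rot: [3.14, 0.006, 3.044]
contact_force: [-0.3, -0.5, -4.3]
opening: 0.0394
```

```bash

python3 -m creep '[[[0,0,-38,0,0,0],[0,0,-38,0,0,0],[0,0,-38,0,0,0],[0,0,-24,0,0,0],[0,0,0,0,0,0]]]'
```

```text
time: 8.8
tool_pos: [0.531, -0.3056, 0.2149]
tool_rot: [-3.135, 0.015, 3.032]
contact_force: [-1.3, 0.8, -3.8]
opening: 0.0394
```

```bash

python3 -m creep '[[[0,4,-5,0.4,0.9,0],[0,0,-5,0,0,0],[0,0,-3,0,0,0]]]'
python3 -m creep '[[[0,0,-2,0,0,0]]]'
python3 -m creep '[[[0,0,-2,0,0,0]]]'
python3 -m creep '[[[0,0,-2,0,0,0]]]'
```

```text
time: 9.05
tool_pos: [0.5318, -0.3016, 0.2022]
tool_rot: [-3.14, -0.002, 3.032]
contact_force: [-0.6, -0.4, -3.7]
opening: 0.0392
time: 9.13
tool_pos: [0.5323, -0.3015, 0.2011]
tool_rot: [-3.139, -0.0, 3.033]
contact_force: [0.2, 1.1, -4.5]
opening: 0.0393
time: 9.22
tool_pos: [0.5329, -0.3015, 0.2003]
tool_rot: [-3.138, 0.002, 3.033]
contact_force: [-0.3, 0.2, -3.2]
opening: 0.0392
time: 9.3
tool_pos: [0.5334, -0.3016, 0.1993]
tool_rot: [-3.137, 0.004, 3.033]
contact_force: [0.7, -0.8, -3.4]
opening: 0.0396
```

```bash

python3 -m creep '[[[0,0,-3,0.1,0.3,0]]]'
python3 -m creep '[[[0,0,-2.5,0,0,0]]]'
python3 -m creep '[[[0,0,-2,0,0,0]]]'
python3 -m creep '[[[0,0,-1.5,0,0,0]]]'
```

```text
time: 9.38
tool_pos: [0.5337, -0.3017, 0.1972]
tool_rot: [-3.137, 0.001, 3.034]
contact_force: [-0.3, 0.7, -3.8]
opening: 0.0392
time: 9.47
tool_pos: [0.5339, -0.3017, 0.1965]
tool_rot: [-3.136, 0.001, 3.034]
contact_force: [-7.8, 4.7, 22.1]
opening: 0.0396
time: 9.55
tool_pos: [0.5339, -0.3016, 0.1965]
tool_rot: [-3.136, 0.001, 3.034]
contact_force: [-5.6, 3.4, 12.8]
opening: 0.0391
time: 9.63
tool_pos: [0.5337, -0.3016, 0.1966]
tool_rot: [-3.136, 0.001, 3.034]
contact_force: [-2.4, 1.7, 1.7]
opening: 0.0395
```

Standing on the bench. I'll release, let the fingers open, and lift.

```bash

python3 -m creep '[[[0,0,0,0,0,0],[0,0,0,0,0,0],[0,0,0,0,0,0],[0,0,0,0,0,0],[0,0,0,0,0,0]]]' -1 40
python3 -m creep '[[[0,0,0,0,0,0],[0,0,0,0,0,0],[0,0,0,0,0,0],[0,0,0,0,0,0]]]'
python3 - <<'E'
from h import *
t=viewer.camera_model('top')
o=np.array([.649,-.017]);y=np.radians(-8.7);c=np.array([np.cos(y),np.sin(y)])
print('blank',o-.092*c,'mallet pix',pix(t,[.533,-.302,.066]))
E
```

```text
time: 10.05
tool_pos: [0.5349, -0.3024, 0.1997]
tool_rot: [-3.132, 0.008, 3.034]
contact_force: [0.2, 0.6, 0.2]
opening: 0.068
time: 10.38
tool_pos: [0.5351, -0.3026, 0.1995]
tool_rot: [-3.132, 0.008, 3.034]
contact_force: [-0.4, 1.0, 0.1]
opening: 0.0907
blank [ 0.55805856 -0.003084  ] mallet pix (np.float64(431.4882167605833), np.float64(204.64834528147532))
```

```bash

python3 -m creep '[[[0,0,25,0,0,0],[0,0,38,0,0,0],[0,0,38,0,0,0],[0,0,38,0,0,0],[0,0,20,0,0,0]]]'
python3 -m creep '[[[2,38,0,0,0,-1],[3,40,0,0,0,-1],[3,40,0,0,0,0],[3,40,0,0,0,0],[3,40,0,0,0,0]]]'
python3 -m creep '[[[3,40,0,0,0,0],[3,38,0,0,0,0],[2,15,-5,0,0,0],[0,5,-5,0,0,0],[0,0,0,0,0,0]]]'
```

```text
time: 10.8
tool_pos: [0.5325, -0.3009, 0.3567]
tool_rot: [-3.14, -0.007, 3.034]
contact_force: [0.3, -0.9, 0.8]
opening: 0.0917
time: 11.22
tool_pos: [0.5456, -0.105, 0.365]
tool_rot: [-3.131, 0.01, 2.984]
contact_force: [0.3, 0.5, -0.6]
opening: 0.0921
time: 11.63
tool_pos: [0.5523, 0.0054, 0.3556]
tool_rot: [-3.133, 0.011, 2.992]
contact_force: [-0.7, -0.7, -0.0]
opening: 0.0919
```

```bash

python3 -m creep '[[[4,-8,-20,0.5,0.6,0],[0,0,-3,0,0,0],[0,0,0,0,0,0]]]'
python3 - <<'E'
from h import *
st=robot.observe(); im=snap('wrist','w4.png'); print(st['tool_pos'],st['tool_rot'],st['qpos'])
m=viewer.camera_model('wrist'); T=np.eye(4);T[:3,:3]=R.from_euler('xyz',st['tool_rot']).as_matrix();T[:3,3]=st['tool_pos']
m['pose']=T@np.array(m['mount']); np.save('w4.npy',m['pose'])
o=np.array([.649,-.017]);y=np.radians(-8.7);Q=np.array([[np.cos(y),-np.sin(y)],[np.sin(y),np.cos(y)]])
for l in([-.048,.021],[-.048,-.021],[-.092,0],[-.178,.021]): print(l,pix(m,[*(o+Q@l),.056]))
t=cv2.imread('pics/w4.png'); s=snap('scene','s4.png'); 
cv2.imwrite('pics/c4.png',np.vstack([t[:400],cv2.resize(s[120:240,180:420],(400,200),interpolation=cv2.INTER_CUBIC) if 0 else np.pad(cv2.resize(s[140:240,200:400],(400,200),interpolation=cv2.INTER_CUBIC),((0,0),(0,240),(0,0)))]))
E
```

```text
time: 11.88
tool_pos: [0.5564, -0.0048, 0.3325]
tool_rot: [-3.139, 0.0, 2.992]
contact_force: [0.3, 0.0, 0.2]
opening: 0.0918
[ 0.55644445 -0.00477379  0.33251086] [-3.13942204e+00  4.46760059e-05  2.99167192e+00] [-0.14575752  0.46496279  1.54278311 -0.00239592  1.13381222 -1.56561913]
[-0.048, 0.021] (np.float64(339.75608692251063), np.float64(254.70684841474005))
[-0.048, -0.021] (np.float64(289.66541056308046), np.float64(254.59802661745812))
[-0.092, 0] (np.float64(314.9864392004625), np.float64(204.92995393282337))
[-0.178, 0.021] (np.float64(344.8411010110728), np.float64(91.60592179044045))
```

View pics/c4.png

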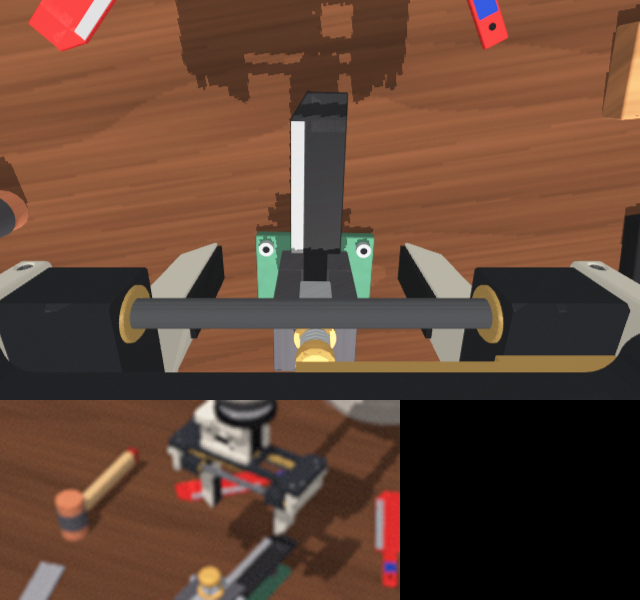

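The mallet stands upright. The blank's tang-root corners are at (340,254) and (292,253), within 2 px of the prediction. I'll descend onto the blade at its balance point.

```bash

python3 -m creep '[[[2,1,-25,0,0,0],[0,0,-30,0,0,0],[0,0,-25,0,0,0],[0,0,-10,0,0,0],[0,0,0,0,0,0]]]' -1
```

```text
time: 12.4
tool_pos: [0.5596, -0.0071, 0.2458]
tool_rot: [-3.139, 0.013, 2.986]
contact_force: [-0.9, 0.2, -0.0]
opening: 0.092
```

```bash

python3 -m creep '[[[-2,3,-12,0.1,0.7,0.3],[0,0,-12,0,0,0],[0,0,-8,0,0,0],[0,0,0,0,0,0]]]' -1
```

```text
time: 12.73
tool_pos: [0.5584, -0.005, 0.2152]
tool_rot: [-3.138, 0.004, 2.99]
contact_force: [-1.0, 0.5, -0.4]
opening: 0.092
```

```bash

python3 -m creep '[[[0,1,-3,0.1,0.3,0],[0,1,0,0,0,0],[0,0,0,0,0,0],[0,0,0,0,0,0],[0,0,0,0,0,0]]]' 1 60
python3 -m creep '[[[0,0,0,0,0,0],[0,0,0,0,0,0],[0,0,0,0,0,0],[0,0,0,0,0,0]]]'
```

```text
time: 13.15
tool_pos: [0.5593, -0.0028, 0.2144]
tool_rot: [-3.139, 0.002, 2.991]
contact_force: [-0.4, -0.6, 0.3]
opening: 0.0633
time: 13.48
tool_pos: [0.5595, -0.0026, 0.2153]
tool_rot: [-3.14, 0.004, 2.991]
contact_force: [-0.5, 0.4, -0.5]
opening: 0.041
```

```bash

python3 -m creep '[[[0,0,3,0,0,0],[-3,0.5,1,0,0,0],[-10,1.5,0,0,0,0],[-15,2.3,0,0,0,0],[-15,2.3,0,0,0,0]]]'
python3 -m creep '[[[-15,2.3,0,0,0,0],[-15,2.3,0,0,0,0],[-15,2.3,0,0,0,0],[-10,1.5,0,0,0,0]]]'
```

```text
time: 13.9
tool_pos: [0.5163, 0.0036, 0.2185]
tool_rot: [-3.139, 0.004, 2.99]
contact_force: [0.3, -0.3, -2.8]
opening: 0.0409
time: 14.23
tool_pos: [0.4563, 0.0126, 0.2179]
tool_rot: [-3.139, 0.0, 2.99]
contact_force: [0.6, 0.2, -3.6]
opening: 0.0407
```

```bash

python3 -m creep '[[[0,0,25,0,0,0],[0,0,30,0,0,0],[-5,0,30,0,0,0],[-5,0,30,0,0,0],[-5,0,25,0,0,0]]]'
python3 -m creep '[[[-5,0,5,-1,-6.5,0],[-8,0,3,-1,-6.5,0],[-8,0,3,-1,-6.5,0]]]'
```

```text
time: 14.65
tool_pos: [0.4339, 0.0136, 0.3569]
tool_rot: [-3.139, -0.021, 2.99]
contact_force: [0.9, 0.2, -3.5]
opening: 0.041
time: 14.9
tool_pos: [0.4123, 0.0134, 0.3734]
tool_rot: [-3.138, 0.337, 2.99]
contact_force: [-0.6, 0.3, -3.4]
opening: 0.0409
```

```bash

python3 -m creep '[[[-5,0,3,-1,-6.4,0],[-5,0,0,-1,-6.4,0],[-3,0,0,-1,-6.4,0],[0,0,0,-1,-6,0],[0,0,0,0,0,0]]]'
python3 -m creep '[[[0,0,0,0,0,0],[0,0,0,0,0,0],[0,0,0,0,0,0]]]'
python3 - <<'E'
from h import *
st=robot.observe(); Q=R.from_euler('xyz',st['tool_rot']).as_matrix()
print(st['tool_pos']+.159*Q[:,2],Q,st['qpos'],st['qvel'],st['contact_force'])
s=snap('scene','s5.png'); w=snap('wrist','w5.png')
cv2.imwrite('pics/c5.png',np.hstack([s[40:290,190:510],w[:400:1,:][75:325,160:480]])); cv2.imwrite('pics/c5.png',cv2.resize(cv2.imread('pics/c5.png'),(800,320)))
E
```

```text
time: 15.32
tool_pos: [0.3943, 0.0138, 0.3986]
tool_rot: [-3.134, 0.767, 2.993]
contact_force: [1.0, -1.2, -1.9]
opening: 0.0408
time: 15.57
tool_pos: [0.3926, 0.0141, 0.3966]
tool_rot: [-3.134, 0.759, 2.992]
contact_force: [-0.7, 0.7, -3.5]
opening: 0.0405
[ 0.50061783 -0.00336052  0.28126398] [[-0.71749931  0.15365194  0.67940107]
 [ 0.10779685  0.98811017 -0.10962726]
 [-0.68816755 -0.00542019 -0.72553156]] [-1.59876191e-01 -3.19303961e-02  2.12801272e+00 -2.52179225e-04
  2.86520505e-01 -1.57835540e+00] [-0.00091402  0.01006759  0.00245436  0.00078479  0.00688381  0.00111589] [-0.71783615  0.74463958 -3.52517983]
```

View pics/c5.png

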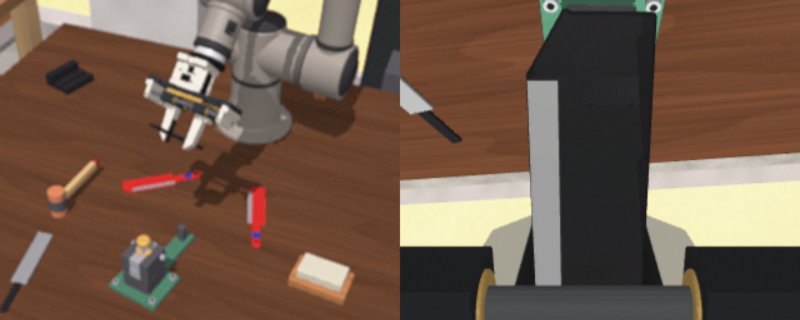

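The picture shows the blank held at a slope in the fingers, clear of everything, with the mallet standing and the bystanders in place. Joint 5 (0.287) is close to its 0.28 limit, so I'll back off a few degrees and check the blank's angle in the grip from the wrist view.

```bash

python3 -m creep '[[[3,0,0,0.4,2.5,0],[0,0,0,0,0.5,0],[0,0,0,0,0,0],[0,0,0,0,0,0]]]'
python3 - <<'E'
from h import *
from scipy.optimize import least_squares
m=viewer.camera_model('wrist'); M=np.array(m['mount']); m['pose']=M
obs=np.array([[262,137],[365,85],[292,83]])
L=np.array([[-.065,.021,.006],[-.086,-.021,.006],[-.086,.006,.006]])  # marked face side
for sgn in(1,-1):
  def f(p):
    r=[]
    for l,o in zip(L[:2],obs[:2]):
        x,y,z=l; y*=-1 if sgn<0 else 1
        c,s=np.cos(p[0]),np.sin(p[0])
        q=np.array([-(x*c-z*s)+p[1], y+p[3], p[2]-(x*s+z*c)]); r+=list(np.array(pix(m,q))-o)
    return r
  r=least_squares(f,[0,0,.159,0],x_scale=[.1,.01,.01,.01]); print(sgn,r.x,r.cost)
st=robot.observe(); print(st['qpos'],st['tool_rot'],st['qvel'])
E
```

```text
time: 16.0
tool_pos: [0.3965, 0.0139, 0.395]
tool_rot: [-3.133, 0.701, 2.993]
contact_force: [-0.4, 0.0, -2.6]
opening: 0.0409
1 [ 0.09580833 -0.36775508  7.05940925  0.0542094 ] 3408.8531869739
-1 [-0.16686103  0.00404036  0.18169551 -0.00053782] 8.077935669463161e-28
[-0.15778584 -0.01743096  2.10182254 -0.00778599  0.35573856 -1.5707144 ] [-3.13278463  0.70143085  2.99325365] [ 0.00110183  0.00748711  0.00354122 -0.0007424  -0.00641383  0.00143657]
```

```bash
python3 - <<'E'
from h import *
from scipy.optimize import least_squares
m=viewer.camera_model('wrist'); m['pose']=np.array(m['mount'])
L=np.array([[-.065,-.021,.006],[-.086,.021,.006]]); obs=np.array([[262,137],[365,85]])
for p2 in(.160,.165,.170):
  def f(p):
    c,s=np.cos(p[0]),np.sin(p[0])
    return np.concatenate([np.array(pix(m,[-(x*c-z*s)+p[1],y+p[2],p2-(x*s+z*c)]))-o for (x,y,z),o in zip(L,obs)])
  r=least_squares(f,[0,0,0],x_scale=[.1,.01,.01]); print(p2,np.degrees(r.x[0]),r.x[1:],r.fun.round(1))
a=snap('scene','s6.png')[40:240,290:400]; cv2.imwrite('pics/c6.png',cv2.resize(a,None,fx=3,fy=3,interpolation=cv2.INTER_CUBIC))
s=viewer.camera_model('scene'); st=robot.observe(); Q=R.from_euler('xyz',st['tool_rot']).as_matrix(); g=st['tool_pos']+.162*Q[:,2]
for d in(-10,0,10):
  a=np.radians(d)  # blank x axis tipped d deg towards the gripper from square
  bx=-Q[:,0]*np.cos(a)-Q[:,2]*np.sin(a)
  print(d,'slope',np.degrees(np.arcsin(bx[2])).round(1),[((np.array(pix(s,g+l*bx))-[290,40])*3).round() for l in(-.086,.114)])
E
```

```text
0.16 7.490123385636772 [ 2.03652635e-03 -8.16653319e-05] [ 0.3  0.5 -0.3 -0.5]
0.165 3.735170215190105 [ 0.00188867 -0.00018251] [ 0.3  0.5 -0.3 -0.5]
0.17 -0.13325542341170152 [ 0.00208625 -0.00028674] [ 0.2  0.5 -0.2 -0.5]
-10 slope 30.2 [array([175., 323.]), array([ 60., 331.])]
0 slope 40.2 [array([170., 339.]), array([ 68., 306.])]
10 slope 50.2 [array([163., 355.]), array([ 78., 282.])]
```

View pics/c6.png

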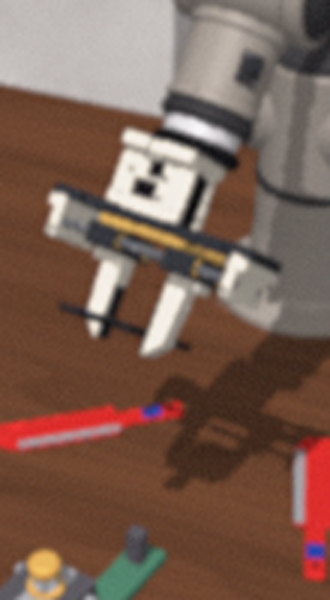

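The picture shows the blank's tang end at (60,307) and its blade end at (188,347). That matches the projection for square in the grip, so its slope is about 40° with the tang up. It is still and clear of everything, so I'm handing in.

```bash
python3 - <<'E'
from h import *
st=robot.observe(); print(st['time'],st['tool_pos'],abs(st['qvel']).max(),st['opening'],st['contact_force'])
robot.hand_in()
E
```

```text
16.05 [0.3963822  0.01389648 0.39495583] 0.004898964927440855 0.04051882700198559 [ 0.43070346 -0.21641764 -2.9411255 ]
the job is handed in; nothing more can be done
```

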